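# Centre a manifold block on the inspection stage and swing the camera over it

## Task

The grey plastic manifold block lies askew on the white stage of the inspection stand. Without lifting it, nudge it with light taps, now from one side and now from the opposite one as it needs, until it sits centred and square on the stage's cross lines, with an even gap to the four corner brackets. Then swing the camera arm by its red grip over the block as far as its stop, leaving the block centred and everything else on the bench where it is.

Things in the scene. Friction and masses are not known exactly. Their poses are not given: they have to be found in the camera images.
- stage_mark (a point): crossing point of the black lines engraved on the white stage plate, on its upper face, 50 mm above the bench. x and y axes along the cross lines, z up. Plate 240 (x) by 360 (y) mm, centred here; grey base under it 250 by 450 mm, 185 mm to -y, 265 mm to +y. Fixed; its place and yaw vary. Four corner brackets outline 110 (x) by 190 (y) mm around the mark: 5 mm outside a centred block
- block_mid (a point): centre (half-way up) of the loose grey PVC manifold block, 100 (its x) by 180 (its y) by 32 mm high, about 0.8 kg, upright faces, three brass-rimmed ports flush in its top; too wide to grip. Starts up to 8 mm (x) and 25 mm (y) off the mark, turned 11 to 22 degrees anticlockwise from above. Slides when pushed, stops when not; tapped near one end it turns about a point some 40 mm past its centre
- camera_arm (a joint): angle of the camera arm on its column, rad. 0 = swung fully away beyond the stage's +y side (starts 0 to 0.2), grows anticlockwise seen from above; 1.676 = the stop, lens straight above the mark. It stays where it is left; moving it takes about 2 N at the grip
- red_grip (a point): centre of the red upright grip on top of the camera arm: a 24 mm thick round post, 160 mm from the pivot axis, from 205 to 253 mm above the bench; this point at 235 mm. The arm under it is a level bar 22 mm wide, 189 to 205 mm above the bench
- pivot (a point): point on the upright pivot axis of the camera arm, 235 mm above the bench. The hub (44 mm wide) tops out at 220 mm; under it stands the fixed steel column, 28 mm thick with a 52 mm foot, always 100 mm to +x and 225 mm to +y of the mark along the stage's axes
- lens (a point): middle of the underside of the ring lamp at the arm's outer end, 246 mm from the pivot axis, 132 mm above the bench (50 mm over the block's top). The lamp is 68 mm wide; above it the upright black camera barrel, 36 mm thick in a 52 mm clamp ring, reaches 237 mm above the bench
- lens_cap: bystander: loose black lens cap, 40 mm wide and 10 mm high, on the stage's corner at +x, -y; origin under its centre. Leave it where it is
- scale_slide: bystander: loose white calibration slide, 70 by 26 by 5 mm, on the stage's corner at -x, -y; origin under its centre. Leave it where it is
- spray_bottle: bystander: loose aluminium spray bottle, 60 mm wide, 200 mm high; origin under its centre. Leave it where it is
- tape_a: bystander: lower of two stacked green rolls of tape, 92 mm wide, 48 mm high; origin under its centre. Leave it where it is
- tape_b: bystander: the upper roll of tape, 82 mm wide, 48 mm high; origin under its centre. Leave it where it is
- wrench: bystander: loose steel wrench, 180 mm long, lying on the bench; leave it where it is
- fitting: bystander: loose brass fitting, 32 mm wide, 34 mm high; origin under its centre. Leave it where it is
Mind the look-alikes: they are no part of the job. What is shaped like the part that bears block_mid but black or turquoise is not meant.

How it is judged:
By the outcome, as a careful person would: the job done as asked, in the order asked, and still so for the second after the job is handed in, with the robot touching nothing.
It also fails if it takes over 72 s, if anything falls off the work surface, if the arm or the gripper's body presses on something with over 40 N, if the wrist force passes 120 N, or if a joint passes its speed limit or range.

## Robot

A 7-joint arm with a two-finger parallel gripper is mounted at the origin on the work surface. World frame = base frame: x ahead of the robot, y to its left, z up, the work surface at z = 0. Lengths are in m, angles in degrees, forces in N, time in s.
With the tool pointing down it reaches from about 0.4 to 0.85 m from the base axis. Payload 4.5 kg.
Tool frame: the origin (TCP) lies midway between the tips of the shut fingers; the grasp point (between the pads) lies 19 mm behind it; z points along the fingers, y is the line along which they close (so a half turn about z gives the same grasp; the last joint's range is limited). The gripper opens to 85 mm and grips with 20 to 120 N. Pads are 22 mm wide; open, the fingers measure 114 mm over their backs; the gripper's body (76 mm by 85 mm) begins 54 mm behind the grasp point. The pads swing forward as they close: fully open they stand 13 mm farther back than shut.
Start: joints at [-67.162, 39.483, -11.15, 89.685, 9.013, 51.709, -12.324], TCP at [0.223, 0.584, 0.231] pointing down, gripper open.
Joint ranges: [-172.22, 172.22], [-26.19, 119.32], [-84.43, 86.54], [7.71, 146.69], [-57.33, 237.33], [2.42, 119.75], [-152.13, 152.13]. Speed limits (degrees/s): [147.25, 147.25, 180, 180, 180, 180, 180].

## Interface

Orientations are given as [roll, pitch, yaw] about the fixed x, y, z axes, in that order (R = Rz(yaw) Ry(pitch) Rx(roll)).
In Python, from rig import monitor, optics, job, recognise, regions_of gives the robot as it stands. The module is installed in compiled form; this text tells all that it offers.
- The arm moves only by the shell command python3 -m creep 'ROWS' [FORCE]. ROWS is JSON, a list that holds one entry, the list of rows, each a list of 5 numbers: the opening, from -1 (shut) to 1 (fully open), then the shift along the tool's x, y, z in cm, then the turn about the tool's z in rad. A call has 1 to 12 rows; each row is the pose to reach, as a shift and turn from the pose commanded when the call began, along the tool's axes at that moment; what a row does not reach only later rows make up. A row lasts 1/10 s, in which the tool goes at most 50 mm and 8.59 degrees, less where a joint would pass 70% of its speed; a pose out of reach is approached as far as the arm can. A call with a gripper value outside its range is refused whole. The fingers move at their own pace and stop on an object; FORCE is the grip in N (left out, the last holds). Time passes only in rows, so rows that repeat a pose let the fingers close. It gives the time, the measured TCP pose, the force, the opening and the grip force at its end, in the units of the state.
- monitor.state(): the state, without advancing time (a new reading comes with each control period).
- optics.snapshot(name): name is "scene" or "top"; returns a dict with "image" (384x512x3 uint8, red, green, blue), "range_z" (384x512 float32, m along the optical axis (not along the pixel's ray), 0 where there is no reading), "intrinsics" (3x3 intrinsics, pixels), "cam_to_world" (4x4, takes a point from camera to world coordinates). Camera axes: x right, y down, z forward; pixel columns grow to the right and rows downward; lengths in m; the calibration is good to about 2 mm. A picture is of the moment at which its call begins.
- job.hand_in(): hands the job in; it is judged then, once.
Trained networks look in a picture, given as the dict that the camera call returned (one of the last four; its "shot" number tells which), for a name from the list of things; names that differ only in an ending like _2 or _b are one class to them, and where a whole thing is asked for, a point or a joint stands for the part that bears it (a point fixed in the world has none). Each returns a list of dicts, best first, with "score" (0 to 1); they miss things now and then, are a little off and sometimes report something else, mostly with a low value. They report only what shows in the picture. A call takes as long as a camera call. They do not tell look-alikes from the thing itself.
- recognise(picture, label): "centre" ([x, y, z] in m, in world coordinates, good to about 4 mm: the middle of the surface that is visible of it).
- regions_of(picture, label): "pixels" (384x512 bool, what is visible of it).
The state is a dict: "time": time; "qpos": joint angles; "joint_vel": joint speeds; "joint_torque": joint torques, N m; "ee_pos": TCP position; "orientation": TCP orientation; "ft_force": force on the tool from outside, world axes, zero at the start; "torque": the same for the moment, N m; "width": finger opening in m; "grip_force": force on a finger pad.
Only numpy, scipy, OpenCV 4.12 (cv2) and the standard library are available. Lean on these libraries where they do the work, as an engineer would, in place of code of your own. Each camera call takes 0.05 s, during which the arm holds its last target. There are 200 camera calls.

## Working session

There is one attempt and no reset: what is moved stays moved. The work goes in short steps, Python scripts to look and compute and a shell command to move; the robot and the scene stay as the last step left them, time stands still between calls to the robot, and variables do not carry over. Pictures are saved under pics/ and viewed, at most 10 in all, crops included, and the job is handed in when it is done.

```bash
mkdir -p pics; ls
python3 - <<'E'
from rig import monitor, optics, recognise, regions_of
import cv2,numpy as np
s=monitor.state(); print({k:np.round(s[k],3).tolist() for k in('time','ee_pos','orientation','ft_force','width')})
for n in("scene","top"):
    p=optics.snapshot(n); cv2.imwrite(f"pics/{n}0.png",p["image"][:,:,::-1])
    print(n,np.round(p["cam_to_world"],3).tolist(),p["intrinsics"].tolist())
    for l in("block_mid","red_grip","lens","pivot","stage_mark","lens_cap","scale_slide","spray_bottle","tape_a","wrench","fitting"):
        print(l,[(np.round(r["centre"],3).tolist(),round(r["score"],2)) for r in recognise(p,l)][:3])
E
```

```text
pics
{'time': 0.0, 'ee_pos': [0.223, 0.583, 0.23], 'orientation': [-179.892, 0.007, 159.101], 'ft_force': [-0.683, -0.682, 0.206], 'width': 0.085}
scene [[0.549, 0.585, -0.597, 1.077], [0.835, -0.375, 0.402, -0.389], [0.011, -0.719, -0.695, 0.814], [0.0, 0.0, 0.0, 1.0]] [[363.21338367527136, 0.0, 257.07967990405814], [0.0, 363.21338367527136, 193.60532003506154], [0.0, 0.0, 1.0]]
block_mid [([0.294, -0.222, 0.034], 0.88), ([0.574, -0.046, 0.083], 0.64)]
red_grip [([0.514, 0.239, 0.206], 0.98)]
lens [([0.514, 0.243, 0.202], 0.77), ([0.648, -0.191, 0.062], 0.55)]
pivot [([0.513, 0.238, 0.207], 0.88)]
stage_mark [([0.594, 0.016, 0.048], 0.63), ([0.512, 0.236, 0.202], 0.57), ([0.575, -0.046, 0.084], 0.4)]
lens_cap [([0.647, -0.192, 0.063], 0.61), ([0.491, 0.417, 0.007], 0.56)]
scale_slide []
spray_bottle [([0.444, -0.411, 0.111], 0.92), ([0.52, -0.354, 0.016], 0.75)]
tape_a [([0.741, -0.384, 0.037], 0.86), ([0.715, -0.377, 0.093], 0.72)]
wrench [([0.49, 0.417, 0.009], 0.67)]
fitting [([0.524, -0.354, 0.015], 0.6)]
top [[-0.039, -0.975, 0.22, 0.223], [-0.999, 0.038, -0.005, 0.03], [-0.003, -0.22, -0.975, 1.45], [0.0, 0.0, 0.0, 1.0]] [[396.3610308509977, 0.0, 261.38842855670674], [0.0, 396.3610308509977, 191.6777801481884], [0.0, 0.0, 1.0]]
block_mid [([0.283, 0.184, 0.032], 0.93), ([0.283, -0.224, 0.035], 0.87), ([0.557, -0.036, 0.081], 0.67)]
red_grip [([0.503, 0.246, 0.208], 0.65)]
lens [([0.495, 0.246, 0.207], 0.68)]
pivot [([0.498, 0.246, 0.204], 0.51)]
stage_mark [([0.53, 0.068, 0.05], 0.94)]
lens_cap [([0.65, -0.186, 0.06], 0.54)]
scale_slide [([0.67, -0.357, 0.037], 0.71), ([0.484, -0.202, 0.051], 0.55)]
spray_bottle [([0.416, -0.404, 0.138], 0.67)]
tape_a [([0.698, -0.367, 0.095], 0.75), ([0.665, -0.353, 0.04], 0.61)]
wrench [([0.473, 0.419, 0.007], 0.73)]
fitting [([0.668, -0.353, 0.038], 0.75), ([0.497, 0.246, 0.208], 0.59), ([0.699, -0.367, 0.093], 0.57)]
```

View pics/scene0.png

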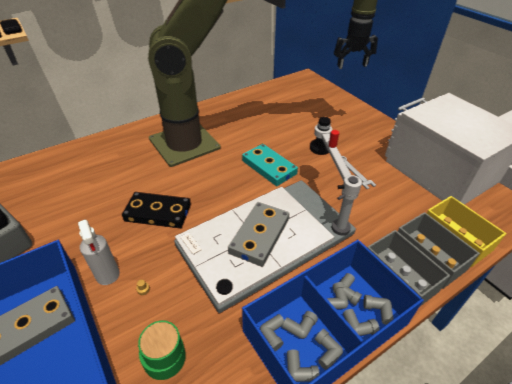

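View pics/top0.png

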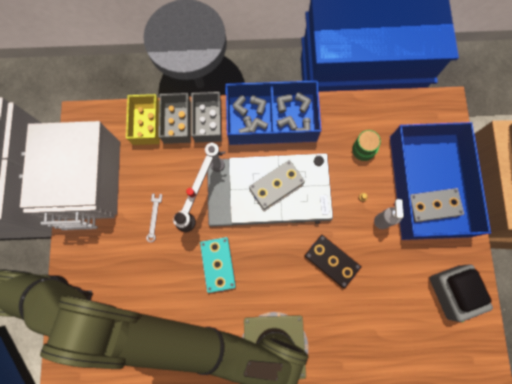

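The scene picture shows the grey block at about (260,233) on the white stage. The camera arm's hub is at (348,185) and its red grip at (334,137). The top picture has the block at (277,186), the hub at (211,150) and the grip at (191,192). The black and turquoise blocks and the grey one in the blue bin are look-alikes.

```bash
cat > h.py <<'E'
import numpy as np,cv2
from rig import optics
X0,Y0,W,R=0.40,-0.30,0.60,2000   # rectified window origin, size (m), px per m
N=int(W*R)
def world(p):
    K,T=p["intrinsics"],p["cam_to_world"]; v,u=np.mgrid[:384,:512]; d=p["range_z"]
    c=np.stack([(u-K[0,2])/K[0,0]*d,(v-K[1,2])/K[1,1]*d,d],-1)
    return c@T[:3,:3].T+T[:3,3]
def rect(p,img,z,interp=cv2.INTER_LINEAR):  # rectified: col=(x-X0)*R,row=(y-Y0)*R on plane z
    Ti=np.linalg.inv(p["cam_to_world"]); A=p["intrinsics"]@Ti[:3]
    H=np.stack([A[:,0]/R,A[:,1]/R,A[:,0]*X0+A[:,1]*Y0+A[:,2]*z+A[:,3]],1)
    return cv2.warpPerspective(img,H,(N,N),flags=interp|cv2.WARP_INVERSE_MAP)
def block(p,near):
    w=world(p); m=((abs(w[...,2]-.082)<.010)&(np.hypot(w[...,0]-near[0],w[...,1]-near[1])<.125)&(p["range_z"]>0)).astype(np.uint8)
    n,l,s,_=cv2.connectedComponentsWithStats(m); m=(l==1+np.argmax(s[1:,4])).astype(np.float32)
    zz=np.median(w[...,2][m>0])
    r=(rect(p,m,.082)>.5).astype(np.uint8)
    M=cv2.moments(r,True); c=np.array([M["m10"],M["m01"]])/M["m00"]
    a=.5*np.arctan2(2*M["mu11"],M["mu20"]-M["mu02"])
    yaw=(np.degrees(a)-90+90)%180-90   # of block long axis (its y) 
    cs=max(cv2.findContours(r,0,2)[0],key=cv2.contourArea); q=cv2.minAreaRect(cs)
    return c/R+[X0,Y0],yaw,M["m00"]/R/R*1e4,q,zz
E
python3 - <<'E'
from h import *
for n,near in(("scene",(.57,-.045)),("top",(.565,-.04))):
    p=optics.snapshot(n); w=world(p)
    c,y,A,q,zz=block(p,near); print(n,"block",c.round(4),round(y,2),"cm2",round(A,1),"mar",(np.array(q[0])/R+[X0,Y0]).round(4),np.array(q[1])/R,round(q[2],2),zz.round(4))
    hsv=cv2.cvtColor(p["image"],cv2.COLOR_RGB2HSV)
    g=((hsv[...,1]<40)&(hsv[...,2]>185)).astype(np.float32)
    g*=(abs(w[...,2]-.05)<.012)
    r=(rect(p,g,.05)>.5).astype(np.uint8)
    cs=max(cv2.findContours(r,0,2)[0],key=cv2.contourArea); q=cv2.minAreaRect(cs)
    print(" stage",(np.array(q[0])/R+[X0,Y0]).round(4),np.array(q[1])/R,round(q[2],2), np.median(w[...,2][g>0]))
    im=rect(p,p["image"],.05); im=im[:,:,::-1].copy()
    cv2.drawContours(im,[cv2.boxPoints(q).astype(int)],0,(0,0,255),2)
    cv2.imwrite(f"pics/r_{n}.png",cv2.resize(im[:1100],None,fx=.5,fy=.5,interpolation=cv2.INTER_AREA))
a=[cv2.imread(f"pics/r_{n}.png")[:,50:450] for n in("scene","top")]; cv2.imwrite("pics/r.png",np.hstack(a))
E
```

```text
scene block [ 0.5654 -0.034 ] 31.43 cm2 186.2 mar [ 0.5659 -0.0343] [0.10320599 0.18852113] 31.5 0.0813
 stage [ 0.5553 -0.0445] [0.24052275 0.36071304] 0.56 0.049336681219901535
top block [ 0.5604 -0.0328] 31.77 cm2 181.6 mar [ 0.5602 -0.0328] [0.10393505 0.18358357] 31.59 0.0828
 stage [ 0.5537 -0.0436] [0.2420728  0.36478128] 0.37 0.05099952632470228
```

View pics/r.png

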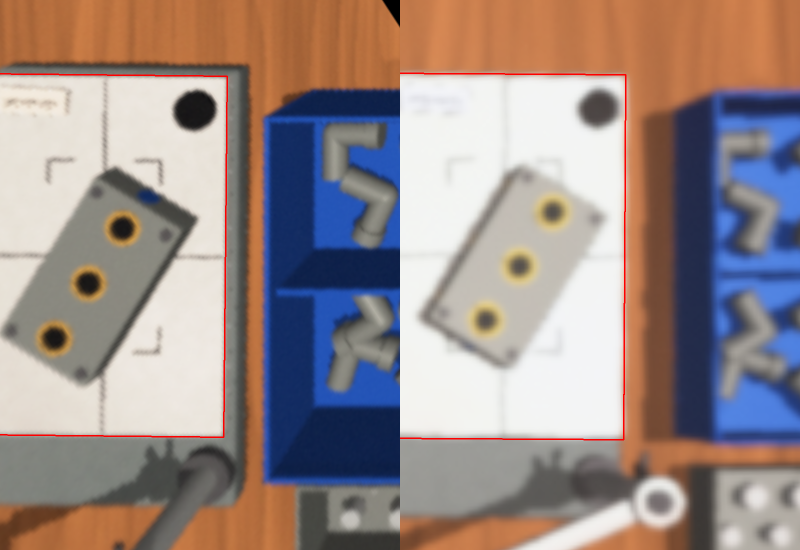

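The rectified view (scene camera left, top camera right) shows the red plate outlines matching the plate. The cross lines meet at about (103,256) in the left half, which puts the mark near (0.554, -0.044). The block is turned about 31°, more than the text says. Next I'll refine the block pose from its ports and compute the approach.

```bash
cat >> h.py <<'E'
MARK=np.array([.5545,-.0440]); SY=.5
def ports(p,near):
    w=world(p); hsv=cv2.cvtColor(p["image"],cv2.COLOR_RGB2HSV)
    hs=cv2.cvtColor(rect(p,p["image"],.082,cv2.INTER_CUBIC),cv2.COLOR_RGB2HSV)
    g=((hs[...,0]>14)&(hs[...,0]<34)&(hs[...,1]>70)&(hs[...,2]>60)).astype(np.uint8)
    yy,xx=np.mgrid[:N,:N]; g[np.hypot(xx/R+X0-near[0],yy/R+Y0-near[1])>.095]=0
    L=[]
    for c in cv2.findContours(g,cv2.RETR_EXTERNAL,2)[0]:
        hc=cv2.convexHull(c); M=cv2.moments(hc)
        if M["m00"]>300: L.append((M["m00"],M["m10"]/M["m00"]/R+X0,M["m01"]/M["m00"]/R+Y0))
    L=sorted(sorted(L)[-3:],key=lambda t:t[2]); P=np.array(L)
    d=P[2,1:]-P[0,1:]; return P[:,1:].mean(0),np.degrees(np.arctan2(-d[0],d[1])),np.linalg.norm(d),P[:,0]/R/R*1e4
def look(v=0):
    near=MARK+[.005,.005]; O=[]
    for n in("scene","top"):
        p=optics.snapshot(n)
        try:
            c,y,l,a=ports(p,near)
            if v: print(n,c.round(4),round(y,2),"len",l.round(4),a.round(1))
            O.append([*c,y])
        except Exception as e: print(n,"fail",e)
    O=np.mean(O,0); a=np.radians(SY); d=O[:2]-MARK
    e=np.array([d[0]*np.cos(a)+d[1]*np.sin(a),-d[0]*np.sin(a)+d[1]*np.cos(a)])
    print("block-mark in stage mm",(e*1e3).round(1),"yaw",round(O[2]-SY,2)); return O
def go(x,y,z,yaw=None):
    from rig import monitor
    from scipy.spatial.transform import Rotation as Ro
    s=monitor.state(); r=Ro.from_euler("xyz",s["orientation"],degrees=True)
    sh=r.inv().apply(np.array([x,y,z])-s["ee_pos"])*100
    t=0 if yaw is None else -((yaw-s["orientation"][2]+180)%360-180)
    print("at",np.round(s["ee_pos"],4),np.round(s["orientation"],1),"shift cm",sh.round(2),"turn rad",round(np.radians(t),3))
def bp(O,bx,by): # block frame mm -> world
    a=np.radians(O[2]); return O[:2]+np.array([bx*np.cos(a)-by*np.sin(a),bx*np.sin(a)+by*np.cos(a)])/1e3
E
python3 - <<'E'
from h import *
O=look(1); print(O)
t=bp(O,82,-72); print("start",t); go(*t,.36,-165); go(*t,.12,-165)
for n in("top",):
    w=world(optics.snapshot(n)); 
    m=(w[...,0]>.69)&(w[...,0]<.8)&(abs(w[...,1]+.07)<.1); print("bin top z",np.percentile(w[...,2][m],99),"min x",w[...,0][m&(w[...,2]>.03)].min())
E
```

```text
scene [ 0.5609 -0.0324] 31.72 len 0.1242 [10.5 10.6 10.7]
top [ 0.5613 -0.0326] 31.64 len 0.1238 [9.4 9.2 9.2]
block-mark in stage mm [ 6.7 11.5] yaw 31.18
[ 0.56109266 -0.03248627 31.68420473]
start [ 0.66868812 -0.05068565]
at [0.223  0.5839 0.2313] [180.    0.  159.1] shift cm [-64.28 -43.38 -12.87] turn rad -0.627
at [0.223  0.5839 0.2313] [180.    0.  159.1] shift cm [-64.28 -43.38  11.13] turn rad -0.627
bin top z 0.11316443350181948 min x 0.7381858021992214
```

```bash
python3 -m creep '[[[-1,0,0,-13,0],[-1,0,0,-13,0],[-1,0,0,-13,0],[-1,-64.3,-43.4,-13,-0.627],[-1,-64.3,-43.4,-13,-0.627],[-1,-64.3,-43.4,-13,-0.627],[-1,-64.3,-43.4,-13,-0.627],[-1,-64.3,-43.4,-13,-0.627],[-1,-64.3,-43.4,-13,-0.627],[-1,-64.3,-43.4,-13,-0.627],[-1,-64.3,-43.4,-13,-0.627],[-1,-64.3,-43.4,-13,-0.627]]]'
python3 - <<'E'
from h import *
go(.669,-.051,.36,-165)
E
```

```text
time: 2.65
ee_pos: [0.4825, 0.2137, 0.3616]
orientation: [180.0, 0.0, -165.0]
ft_force: [1.4, 1.1, -0.2]
width: -0.0001
grip_force: 0.0
at [0.4825 0.2137 0.3616] [ 180.    0. -165.] shift cm [-11.15 -30.4    0.16] turn rad 0.0
```

```bash
python3 -m creep '[[[-1,-11.2,-30.4,0,0],[-1,-11.2,-30.4,0,0],[-1,-11.2,-30.4,0,0],[-1,-11.2,-30.4,0,0],[-1,-11.2,-30.4,0,0],[-1,-11.2,-30.4,0,0],[-1,-11.2,-30.4,0,0],[-1,-11.2,-30.4,0,0],[-1,-11.2,-30.4,20,0],[-1,-11.2,-30.4,20,0],[-1,-11.2,-30.4,24,0],[-1,-11.2,-30.4,24,0]]]'
python3 - <<'E'
from h import *
O=look(1); go(.669,-.051,.066,-165); go(*bp(O,64,-72),.066)
p=optics.snapshot("scene"); cv2.imwrite("pics/s1.png",p["image"][100:330,130:440,::-1].repeat(2,0).repeat(2,1))
E
```

```text
time: 3.85
ee_pos: [0.6681, -0.0473, 0.1601]
orientation: [179.9, 0.1, -164.9]
ft_force: [0.9, -0.0, -0.6]
width: -0.0001
grip_force: 0.0
scene [ 0.5592 -0.0349] 34.96 len 0.1227 [10.5  8.9  5.9]
top [ 0.5478 -0.0412] 10.75 len 0.1322 [42.2 10.1  9.4]
block-mark in stage mm [-0.9  6. ] yaw 22.36
at [ 0.6623 -0.0477  0.1543] [ 179.7   -0.9 -164.8] shift cm [-0.69 -0.54  8.82] turn rad 0.003
at [ 0.6623 -0.0477  0.1543] [ 179.7   -0.9 -164.8] shift cm [ 2.81 -2.55  8.86] turn rad 0.0
```

View pics/s1.png

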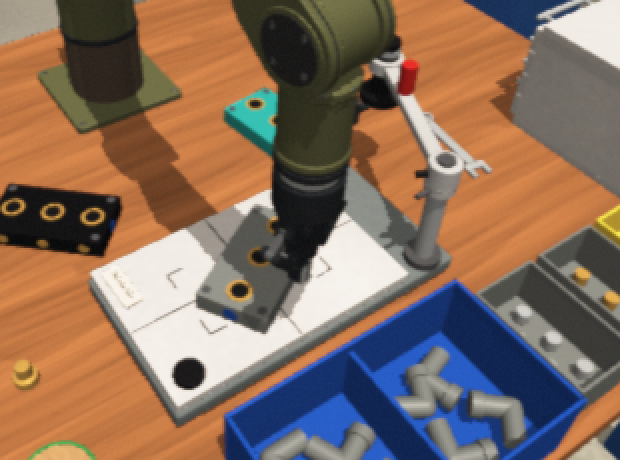

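```bash
python3 -m creep '[[[-1,0,0,2,0],[-1,0,0,5.4,0],[-1,0,0,5.4,0],[-1,0,0,5.4,0],[-1,0,0,5.4,0]]]'
python3 - <<'E'
from h import *
go(.669,-.051,.066,-165)
E
```

```text
time: 4.5
ee_pos: [0.6708, -0.0486, 0.1107]
orientation: [-179.9, 0.3, -165.0]
ft_force: [-0.2, -0.5, 0.9]
width: -0.0001
grip_force: 0.0
at [ 0.6708 -0.0486  0.1107] [-179.9    0.3 -165. ] shift cm [ 0.26 -0.18  4.47] turn rad 0.0
```

```bash
python3 -m creep '[[[-1,0,0,2.5,0],[-1,0,0,4.5,0],[-1,0,0,4.5,0],[-1,0.6,-0.2,4.5,0],[-1,1.2,-0.4,4.5,0],[-1,1.6,-0.6,4.5,0],[-1,2.0,-0.7,4.5,0],[-1,2.4,-0.8,4.5,0],[-1,2.8,-0.9,4.5,0],[-1,3.2,-1.0,4.5,0],[-1,3.5,-1.1,4.5,0],[-1,3.8,-1.1,4.5,0]]]'
python3 - <<'E'
from h import *
go(.669,-.051,.066,-165); look(1)
E
```

```text
time: 5.7
ee_pos: [0.6349, -0.0697, 0.0624]
orientation: [-180.0, 0.0, -165.0]
ft_force: [2.9, 0.7, 1.6]
width: 0.0
grip_force: 1.2
at [ 0.6349 -0.0697  0.0624] [-180.    0. -165.] shift cm [-3.78  0.92 -0.35] turn rad 0.0
scene fail index 2 is out of bounds for axis 0 with size 2
top [ 0.5398 -0.0414] 8.17 len 0.1401 [27.6 10.2  9. ]
block-mark in stage mm [-14.7   2.7] yaw 7.67
```

```bash
cat >> h.py <<'E'
def ports(p,near):
    from itertools import combinations
    hs=cv2.cvtColor(rect(p,p["image"],.082,cv2.INTER_CUBIC),cv2.COLOR_RGB2HSV)
    g=((hs[...,0]>14)&(hs[...,0]<34)&(hs[...,1]>70)&(hs[...,2]>60)).astype(np.uint8)
    L=[]
    for c in cv2.findContours(g,cv2.RETR_EXTERNAL,2)[0]:
        M=cv2.moments(cv2.convexHull(c)); a=M["m00"]/R/R*1e4
        if 8<a<12:
            q=np.array([M["m10"],M["m01"]])/M["m00"]/R+[X0,Y0]
            if np.hypot(*(q-near))<.1: L.append(q)
    L.sort(key=lambda q:q[1]); best=None
    for a,b in combinations(L,2):
        d=b-a; l=np.hypot(*d); yaw=np.degrees(np.arctan2(-d[0],d[1])); u=d/l
        if abs(l-.124)<.003: return (a+b)/2,yaw,l,np.array([len(L)])
        if abs(l-.062)<.002:
            c=min((a,b),key=lambda q:np.hypot(*(q-near)))   # the one nearer is the middle port
            if best is None: best=(c,yaw,l,np.array([len(L)]))
    if best is None: raise ValueError(f"{len(L)} ports {np.round(L,4).tolist()}")
    return best
E
python3 -m creep '[[[-1,-1.5,0.4,0,0],[-1,-3.5,1,0,0],[-1,-3.5,1,-5,0],[-1,-3.5,1,-10,0],[-1,-3.5,4,-14,0],[-1,-3.5,8,-14,0],[-1,-3.5,12,-14,0],[-1,-3.5,12,-14,0],[-1,-3.5,12,-14,0]]]'
python3 - <<'E'
from h import *
O=look(1);go(*bp(O,-85,72),.22,180)
E
```

```text
time: 6.7
ee_pos: [0.6355, 0.0569, 0.2016]
orientation: [180.0, -0.2, -164.8]
ft_force: [0.4, 0.1, 0.2]
width: 0.0
grip_force: 0.0
scene [ 0.55   -0.0325] 24.6 len 0.1242 [3]
top fail 0 ports []
block-mark in stage mm [-4.4 11.5] yaw 24.1
at [0.6366 0.0539 0.2015] [-179.9   -0.2 -165.1] shift cm [20.19 -0.44 -1.79] turn rad 0.261
```

Run:
```python
from h import *
O=np.array([.55,-.0325,24.6]); go(*bp(O,-82,80),.066,-165); go(*bp(O,-62,80),.066); go(*bp(O,-42,80),.066)
```

```text
at [0.6366 0.0539 0.2015] [-179.9   -0.2 -165.1] shift cm [19.98  0.42 13.61] turn rad -0.001
at [0.6366 0.0539 0.2015] [-179.9   -0.2 -165.1] shift cm [18.01  0.75 13.6 ] turn rad 0.0
at [0.6366 0.0539 0.2015] [-179.9   -0.2 -165.1] shift cm [16.04  1.09 13.59] turn rad 0.0
```

```bash
python3 -m creep '[[[-1,5,0.1,0,0],[-1,10,0.2,0,0],[-1,15,0.3,0,0],[-1,20,0.4,0,0],[-1,20,0.4,0,0],[-1,20,0.4,0,0],[-1,20,0.4,5,0],[-1,20,0.4,9,0],[-1,20,0.4,12,0],[-1,20,0.4,13.5,0],[-1,20,0.4,13.5,0],[-1,20,0.4,13.5,0]]]'
python3 - <<'E'
from h import *
O=look(1)
if abs(O[2]-24.6)>2: O=np.array([.55,-.0325,24.6])
go(*bp(O,-82,80),.066,-165); go(*bp(O,-62,80),.066); go(*bp(O,-36,80),.066)
E
```

```text
time: 8.0
ee_pos: [0.4449, 0.0075, 0.0671]
orientation: [-180.0, 0.1, -165.0]
ft_force: [-0.1, 0.7, 0.3]
width: 0.0001
grip_force: 0.0
scene [ 0.55   -0.0326] 24.63 len 0.124 [3]
top fail 0 ports []
block-mark in stage mm [-4.4 11.4] yaw 24.13
at [0.4447 0.0076 0.068 ] [-1.80e+02  1.00e-01 -1.65e+02] shift cm [ 0.3  -0.09  0.2 ] turn rad -0.0
at [0.4447 0.0076 0.068 ] [-1.80e+02  1.00e-01 -1.65e+02] shift cm [-1.68  0.25  0.2 ] turn rad 0.0
at [0.4447 0.0076 0.068 ] [-1.80e+02  1.00e-01 -1.65e+02] shift cm [-4.24  0.68  0.21] turn rad 0.0
```

```bash
python3 -m creep '[[[-1,-0.6,0.1,0,0],[-1,-1.2,0.2,0,0],[-1,-1.6,0.25,0,0],[-1,-2,0.3,0,0],[-1,-2.4,0.4,0,0],[-1,-2.8,0.5,0,0],[-1,-3.2,0.5,0,0],[-1,-3.6,0.6,0,0],[-1,-3.9,0.6,0,0],[-1,-4.2,0.7,0,0],[-1,-4.2,0.7,0,0]]]'
python3 - <<'E'
from h import *
O=look(1)
go(*bp(O,-62,80),.066); go(*bp(O,-52,80),.066)
E
```

```text
time: 9.2
ee_pos: [0.4831, 0.0255, 0.0673]
orientation: [180.0, 0.1, -165.0]
ft_force: [0.2, -1.1, 0.6]
width: -0.0004
grip_force: 0.1
scene [ 0.5623 -0.0336] 14.37 len 0.124 [3]
top fail 0 ports []
block-mark in stage mm [ 7.9 10.3] yaw 13.87
at [0.483  0.0253 0.0674] [-1.80e+02  1.00e-01 -1.65e+02] shift cm [-0.02  0.32  0.14] turn rad 0.0
at [0.483  0.0253 0.0674] [-1.80e+02  1.00e-01 -1.65e+02] shift cm [-1.02  0.31  0.14] turn rad 0.0
```

Run:
```python
from h import *
O=np.array([.5623,-.0336,14.37]); go(*bp(O,-75,85),.066); go(*bp(O,40,123),.066); go(*bp(O,40,105),.066);go(*bp(O,40,95),.066)
```

```text
at [0.483  0.0253 0.0674] [-1.80e+02  1.00e-01 -1.65e+02] shift cm [1.28 0.84 0.14] turn rad 0.0
at [0.483  0.0253 0.0674] [-1.80e+02  1.00e-01 -1.65e+02] shift cm [-10.27   4.51   0.16] turn rad 0.0
at [0.483  0.0253 0.0674] [-1.80e+02  1.00e-01 -1.65e+02] shift cm [-10.25   2.71   0.16] turn rad 0.0
at [0.483  0.0253 0.0674] [-1.80e+02  1.00e-01 -1.65e+02] shift cm [-10.24   1.71   0.16] turn rad 0.0
```

```bash
python3 -m creep '[[[-1,1.3,1,0,0],[-1,1,4.6,0,0],[-1,-5,4.6,0,0],[-1,-10.3,4.6,0,0],[-1,-10.3,4.6,0,0],[-1,-10.3,3.8,0,0],[-1,-10.3,3.2,0,0],[-1,-10.3,2.8,0,0],[-1,-10.3,2.4,0,0],[-1,-10.3,2.1,0,0],[-1,-10.3,1.8,0,0],[-1,-10.3,1.5,0,0]]]'
python3 - <<'E'
from h import *
O=look(1)
go(*bp(O,40,105),.066)
E
```

```text
time: 10.5
ee_pos: [0.5775, 0.0669, 0.0673]
orientation: [180.0, 0.0, -164.9]
ft_force: [-0.4, 2.7, -1.2]
width: -0.0003
grip_force: 1.1
scene [ 0.5628 -0.042 ] 12.13 len 0.1239 [3]
top fail 0 ports []
block-mark in stage mm [8.3 1.9] yaw 11.63
at [0.5777 0.066  0.0673] [-180.    0. -165.] shift cm [-0.28  0.24  0.13] turn rad 0.0
```

Run:
```python
from h import *
O=np.array([.5628,-.042,12.13]); go(*bp(O,80,-83),.13,-172); go(*bp(O,62,-83),.066);go(*bp(O,40,-83),.066)
```

```text
at [0.5777 0.066  0.0673] [-180.    0. -165.] shift cm [ -3.34 -18.74  -6.26] turn rad 0.122
at [0.5777 0.066  0.0673] [-180.    0. -165.] shift cm [ -1.54 -18.65   0.14] turn rad 0.0
at [0.5777 0.066  0.0673] [-180.    0. -165.] shift cm [  0.66 -18.54   0.14] turn rad 0.0
```

```bash
python3 -m creep '[[[-1,0,1,0,0],[-1,0,1,-4,0],[-1,-1,1,-7,0],[-1,-1.5,-4,-7,0.04],[-1,-2.5,-9,-7,0.08],[-1,-3.2,-14,-7,0.12],[-1,-3.4,-18.7,-7,0.12],[-1,-3.4,-18.7,-7,0.12],[-1,-3.4,-18.7,-7,0.12],[-1,-3.4,-18.7,-3,0.12],[-1,-3.4,-18.7,0,0.12],[-1,-3.4,-18.7,0,0.12]]]'
python3 - <<'E'
from h import *
O=np.array([.5628,-.042,12.13]); go(*bp(O,80,-83),.066,-172); go(*bp(O,62,-83),.066);go(*bp(O,40,-83),.066)
look(1)
E
```

```text
time: 11.8
ee_pos: [0.6547, -0.1021, 0.0632]
orientation: [179.8, -0.5, -171.6]
ft_force: [-1.8, 0.7, -0.9]
width: -0.0004
grip_force: 0.0
at [ 0.6547 -0.1021  0.0632] [ 179.8   -0.5 -171.6] shift cm [-0.3  -0.48 -0.28] turn rad 0.006
at [ 0.6547 -0.1021  0.0632] [ 179.8   -0.5 -171.6] shift cm [ 1.49 -0.59 -0.27] turn rad 0.0
at [ 0.6547 -0.1021  0.0632] [ 179.8   -0.5 -171.6] shift cm [ 3.69 -0.74 -0.25] turn rad 0.0
scene fail 0 ports []
top [ 0.5632 -0.042 ] 12.09 len 0.1214 [3]
block-mark in stage mm [8.7 1.9] yaw 11.59
```

```bash
python3 -m creep '[[[-1,0.4,-0.1,0,0],[-1,1,-0.2,0,0],[-1,1.4,-0.3,0,0],[-1,1.8,-0.3,0,0],[-1,2.2,-0.3,0,0],[-1,2.6,-0.3,0,0],[-1,2.9,-0.3,0,0],[-1,3.2,-0.3,0,0],[-1,3.4,-0.3,0,0],[-1,3.6,-0.3,0,0],[-1,3.6,-0.3,0,0]]]'
python3 - <<'E'
from h import *
O=look(1); go(*bp(O,62,-83),.066)
E
```

```text
time: 13.0
ee_pos: [0.6235, -0.1135, 0.0673]
orientation: [180.0, -0.0, -171.9]
ft_force: [2.7, -0.5, 0.8]
width: -0.0001
grip_force: 1.0
scene fail 1 ports [[0.5484, 0.0216]]
top [ 0.5554 -0.0408] 6.12 len 0.1249 [3]
block-mark in stage mm [1.  3.2] yaw 5.62
at [ 0.6235 -0.1133  0.0672] [ 180.    -0.  -171.8] shift cm [-0.19 -0.37  0.12] turn rad 0.0
```

```bash
python3 -m creep '[[[-1,0.3,0,0,0],[-1,0.5,0,0,0],[-1,0.7,0,0,0],[-1,0.8,0,0,0],[-1,0.8,0,0,0],[-1,-1,0,0,0],[-1,-2,0,0,0],[-1,-2,0,-4,0],[-1,-2,0,-9,0],[-1,-2,5,-10,0],[-1,-2,10,-10,0],[-1,-2,15,-10,0]]]'
python3 - <<'E'
from h import *
O=look(1); print(O); go(*bp(O,40,120),.12,179); go(*bp(O,40,105),.066)
E
```

```text
time: 14.3
ee_pos: [0.6209, 0.0384, 0.1676]
orientation: [180.0, -0.1, -171.9]
ft_force: [1.5, 0.3, -1.2]
width: 0.0002
grip_force: 0.0
scene [ 0.5505 -0.0384] 2.78 len 0.124 [3]
top fail 0 ports []
block-mark in stage mm [-4.   5.6] yaw 2.28
[ 0.55047609 -0.03839671  2.78417935]
at [0.6193 0.0494 0.1674] [ 1.795e+02 -1.000e-01 -1.710e+02] shift cm [2.89 3.86 4.78] turn rad 0.174
at [0.6193 0.0494 0.1674] [ 1.795e+02 -1.000e-01 -1.710e+02] shift cm [ 3.04  2.32 10.17] turn rad 0.0
```

```bash
python3 -m creep '[[[-1,3,3,0,0.08],[-1,4,4.5,0,0.15],[-1,4,4.5,3,0.15],[-1,4,4.5,6,0.15],[-1,4,4.5,9,0.15],[-1,4,4.5,10,0.15],[-1,4,4.5,10,0.15],[-1,4,4.5,10,0.15]]]'
python3 - <<'E'
from h import *
O=look(1); go(.576,.0595,.066)
E
```

```text
time: 15.2
ee_pos: [0.5767, 0.0759, 0.068]
orientation: [180.0, 0.0, 179.6]
ft_force: [-0.1, 0.3, 1.3]
width: -0.0001
grip_force: 0.0
scene [ 0.5505 -0.0383] 2.76 len 0.124 [3]
top fail 1 ports [[0.5538, -0.1006]]
block-mark in stage mm [-4.   5.7] yaw 2.26
at [0.5773 0.0759 0.0687] [1.800e+02 1.000e-01 1.795e+02] shift cm [ 0.12 -1.64  0.27] turn rad 0.0
```

```bash
python3 -m creep '[[[-1,0,-0.4,0,0],[-1,0,-0.7,0,0],[-1,0,-0.9,0,0],[-1,0,-1.1,0,0],[-1,0,-1.3,0,0],[-1,0,-1.5,0,0],[-1,0,-1.6,0,0],[-1,0,-1.6,0,0]]]'
python3 - <<'E'
from h import *
O=look(1); go(*bp(O,25,103),.066); go(*bp(O,-75,40),.066)
E
```

```text
time: 16.1
ee_pos: [0.5766, 0.0598, 0.0673]
orientation: [180.0, 0.0, 179.5]
ft_force: [0.6, 5.3, 1.5]
width: -0.0
grip_force: 1.6
scene [ 0.5491 -0.0443] 1.67 len 0.1241 [3]
top fail 1 ports [[0.5512, -0.1065]]
block-mark in stage mm [-5.4 -0.2] yaw 1.17
at [0.5764 0.0598 0.0672] [180.    0.  179.6] shift cm [ 0.53 -0.04  0.12] turn rad 0.0
at [0.5764 0.0598 0.0672] [180.    0.  179.6] shift cm [10.29 -6.7   0.12] turn rad 0.0
```

```bash
python3 -m creep '[[[-1,0,1,0,0],[-1,4,1,0,0],[-1,8,1,0,0],[-1,11.2,1,0,0],[-1,11.2,0,0,0],[-1,11.2,-4,0,0],[-1,11.2,-8.2,0,0],[-1,11.2,-8.2,0,0],[-1,11.2,-8.2,0,0]]]'
python3 - <<'E'
from h import *
O=look(1); go(.4925,-.022,.066)
E
```

```text
time: 17.1
ee_pos: [0.4636, -0.0234, 0.0671]
orientation: [-179.9, -0.0, 179.3]
ft_force: [0.6, 0.6, -0.4]
width: 0.0002
grip_force: 0.0
scene [ 0.5491 -0.0445] 1.69 len 0.1241 [3]
top fail 0 ports []
block-mark in stage mm [-5.4 -0.4] yaw 1.19
at [ 0.4639 -0.0207  0.0671] [180.   -0.  179.6] shift cm [-2.86 -0.11  0.11] turn rad 0.0
```

```bash
python3 -m creep '[[[-1,-0.6,0,0,0],[-1,-1.2,0,0,0],[-1,-1.7,0,0,0],[-1,-2.1,0,0,0],[-1,-2.4,0,0,0],[-1,-2.6,0,0,0],[-1,-2.8,0,0,0],[-1,-2.8,0,0,0]]]'
python3 - <<'E'
from h import *
O=look(1); go(.4925,-.022,.066)
E
```

```text
time: 18.0
ee_pos: [0.4915, -0.0215, 0.0671]
orientation: [180.0, -0.0, 179.6]
ft_force: [-1.6, 1.1, -1.7]
width: 0.0001
grip_force: 1.0
scene [ 0.5536 -0.0457] 0.63 len 0.1238 [3]
top fail 0 ports []
block-mark in stage mm [-0.9 -1.7] yaw 0.13
at [ 0.4916 -0.0215  0.0671] [180.    0.  179.6] shift cm [-0.09 -0.05  0.11] turn rad 0.0
```

```bash
python3 -m creep '[[[-1,-0.1,0,0,0],[-1,-0.15,0,0,0],[-1,-0.15,0,0,0],[-1,1,0,0,0],[-1,2,0,0,0],[-1,2,0,-5,0],[-1,2,5,-10,0],[-1,2,10,-14,0],[-1,2,15,-15,0],[-1,2,17,-15,0],[-1,2,17,-15,0]]]'
python3 - <<'E'
from h import *
O=look(1)
for n in("scene","top"):
    p=optics.snapshot(n)
    g=rect(p,p["image"],.05)[:,:,::-1]
    # sub-mm line positions: darkest column/row in bands clear of the block
    gr=g.mean(2)
    def ln(x0,x1,y0,y1,ax):
        c0,c1,r0,r1=[int(round(v)) for v in((x0-X0)*R,(x1-X0)*R,(y0-Y0)*R,(y1-Y0)*R)]
        pr=gr[r0:r1,c0:c1].mean(ax); w=np.clip(np.median(pr)-8-pr,0,None); s=(w*np.arange(len(w))).sum()/w.sum()
        return round((X0+(c0+s)/R) if ax==0 else (Y0+(r0+s)/R),4)
    print(n,"x at y-",ln(.535,.575,-.20,-.16,0),"x at y+",ln(.535,.575,.075,.12,0),"y at x-",ln(.445,.48,-.065,-.025,1),"y at x+",ln(.63,.665,-.065,-.025,1))
    cv2.imwrite(f"pics/a_{n}.png",g[130:800,70:560])
a=[cv2.imread(f"pics/a_{n}.png") for n in("scene","top")]; cv2.imwrite("pics/a.png",cv2.resize(np.hstack(a),None,fx=.81,fy=.81))
E
```

```text
time: 19.2
ee_pos: [0.4743, 0.1581, 0.2199]
orientation: [179.5, 0.4, -179.8]
ft_force: [-0.7, -0.2, -0.5]
width: 0.0002
grip_force: 0.0
scene [ 0.5555 -0.0461] 0.2 len 0.1239 [3]
top [ 0.5558 -0.0463] 0.08 len 0.1239 [3]
block-mark in stage mm [ 1.1 -2.2] yaw -0.36
scene x at y- 0.5548 x at y+ 0.5522 y at x- -0.0448 y at x+ -0.043
top x at y- 0.5558 x at y+ nan y at x- -0.0447 y at x+ -0.0428<stdin>:10: RuntimeWarning: invalid value encountered in scalar divide
```

View pics/a.png

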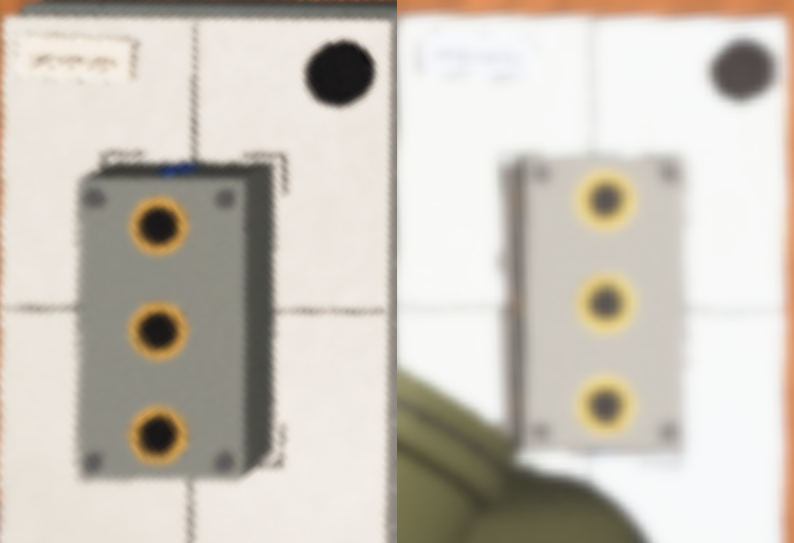

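```bash
sed -i 's/^MARK=.*/MARK=np.array([.5540,-.0439]); SY=.55/' h.py
python3 - <<'E'
from h import *
go(.575,-.170,.22,-179.5)
E
```

```text
at [0.4728 0.1468 0.2169] [-179.9   -0.   179.5] shift cm [-10.53 -31.58  -0.26] turn rad -0.018
```

```bash
python3 -m creep '[[[-1,-3,-5,0,-0.02],[-1,-5,-10,0,-0.02],[-1,-7,-15,0,-0.02],[-1,-8.5,-20,0,-0.02],[-1,-10.5,-25,0,-0.02],[-1,-10.5,-30,0,-0.02],[-1,-10.5,-31.7,0,-0.02],[-1,-10.5,-31.7,5,-0.02],[-1,-10.5,-31.7,10,-0.02],[-1,-10.5,-31.7,13,-0.02],[-1,-10.5,-31.7,15,-0.02],[-1,-10.5,-31.7,15,-0.02]]]'
python3 - <<'E'
from h import *
O=look(1); go(.575,-.1464,.066)
E
```

```text
time: 20.6
ee_pos: [0.5715, -0.171, 0.0637]
orientation: [180.0, -0.5, -179.5]
ft_force: [-0.4, 0.0, -0.5]
width: -0.0001
grip_force: 0.0
scene [ 0.5553 -0.046 ] 0.1 len 0.0619 [2]
top [ 0.5559 -0.0464] 0.13 len 0.124 [3]
block-mark in stage mm [ 1.6 -2.3] yaw -0.44
at [ 0.5746 -0.1708  0.0671] [-1.800e+02 -1.000e-01 -1.794e+02] shift cm [-0.07  2.44  0.11] turn rad 0.0
```

Slow push toward +y.

```bash
python3 -m creep '[[[-1,0,0.8,0,0],[-1,0,1.5,0,0],[-1,0,1.9,0,0],[-1,0,2.05,0,0],[-1,0,2.15,0,0],[-1,0,2.25,0,0],[-1,0,2.3,0,0],[-1,0,2.35,0,0],[-1,0,2.35,0,0]]]'
python3 - <<'E'
from h import *
O=look(1); go(.575,-.1464,.066)
E
```

```text
time: 21.6
ee_pos: [0.5753, -0.146, 0.0673]
orientation: [-180.0, 0.0, -179.3]
ft_force: [1.0, -4.8, 2.7]
width: -0.0001
grip_force: 2.2
scene [ 0.5547 -0.0422] 0.43 len 0.0618 [2]
top [ 0.5551 -0.043 ] 0.57 len 0.1249 [3]
block-mark in stage mm [0.9 1.3] yaw -0.05
at [ 0.5753 -0.146   0.0673] [-180.     0.  -179.3] shift cm [ 0.03 -0.04  0.13] turn rad 0.0
```

```bash
python3 -m creep '[[[-1,0,-1,0,0],[-1,0,-2.5,0,0],[-1,0,-2.5,-5,0],[-1,0,-2.5,-10,0],[-1,0,-2.5,-15,0],[-1,0,-2.5,-20,0],[-1,1,-2,-25,0],[-1,2,0,-29,0],[-1,2,5,-30,0.1],[-1,2.5,10,-30,0.2],[-1,3,15,-30,0.3],[-1,3.5,20,-30,0.4]]]'
python3 - <<'E'
from h import *
from rig import monitor,recognise
p=optics.snapshot("scene"); w=world(p)
O=look(1)
hs=cv2.cvtColor(p["image"],cv2.COLOR_RGB2HSV); m=((hs[...,0]<6)|(hs[...,0]>174))&(hs[...,1]>150)&(abs(w[...,2]-.23)<.035)
q=w[m]; print("red n",len(q),np.median(q,0).round(4),q.min(0).round(3),q.max(0).round(3))
a=np.radians(SY); P=MARK+[.1*np.cos(a)-.225*np.sin(a),.1*np.sin(a)+.225*np.cos(a)]
d=np.median(q,0)[:2]+[-.008,.004]-P; print("P",P,"r",np.hypot(*d),"phi",np.degrees(np.arctan2(d[1],d[0])))
def T(ph,back): 
    t=np.radians(ph); return P+.16*np.array([np.cos(t),np.sin(t)])+back*np.array([np.sin(t),-np.cos(t)])
ph=np.degrees(np.arctan2(d[1],d[0])); print("start",T(ph,.045)); go(*T(ph,.045),.36,ph); print(monitor.state()["qpos"])
E
```

```text
time: 22.9
ee_pos: [0.537, 0.0532, 0.367]
orientation: [-180.0, -0.1, 157.5]
ft_force: [1.1, 0.5, -0.5]
width: 0.0001
grip_force: 0.0
scene [ 0.5548 -0.042 ] 0.55 len 0.124 [3]
top fail 0 ports []
block-mark in stage mm [0.8 1.9] yaw 0.0
red n 125 [0.5108 0.24   0.2369] [0.495 0.234 0.208] [0.519 0.257 0.254]
P [0.65183558 0.18204955] r 0.16136629586123175 phi 157.42091894602905
start [0.52137763 0.28503364]
at [0.5367 0.0568 0.367 ] [179.9  -0.2 158.3] shift cm [ 9.85 20.64  0.76] turn rad 0.016
[ -2.67297557  24.74121088 -12.79330613  92.76015768   5.77615008
  63.23158673  51.37302535]
```

```bash
python3 - <<'E'
from h import *
go(.556,.080,.067,-179.5)
E
python3 -m creep '[[[-1,-0.5,0.7,0,-0.13],[-1,-0.9,2.4,0,-0.26],[-1,-0.9,2.6,0,-0.39]]]'
python3 - <<'E'
from h import *
go(.556,.080,.067,-179.5)
E
```

```text
at [0.5367 0.0568 0.367 ] [179.9  -0.2 158.3] shift cm [-1.02  2.82 30.  ] turn rad -0.387
time: 23.35
ee_pos: [0.5568, 0.0725, 0.3666]
orientation: [180.0, -0.1, -179.5]
ft_force: [-0.7, 0.5, -0.3]
width: 0.0001
grip_force: 0.0
at [0.5568 0.0725 0.3666] [ 1.800e+02 -1.000e-01 -1.795e+02] shift cm [ 0.05  0.72 29.96] turn rad -0.001
```

```bash
python3 -m creep '[[[-1,0,0.4,5,0],[-1,0,0.4,10,0],[-1,0,0.4,15,0],[-1,0,0.4,20,0],[-1,0,0.4,25,0],[-1,0,0.4,28,0],[-1,0,0.4,30,0],[-1,0,0.4,30,0],[-1,0,0.4,30,0]]]'
python3 - <<'E'
from h import *
O=look(1); go(.556,.060,.067,-179.5)
E
```

```text
time: 24.25
ee_pos: [0.5562, 0.0754, 0.0673]
orientation: [-180.0, -0.0, -180.0]
ft_force: [0.4, -0.1, 0.7]
width: -0.0001
grip_force: 0.0
scene [ 0.5548 -0.042 ] 0.54 len 0.1241 [3]
top fail 1 ports [[0.5557, -0.1039]]
block-mark in stage mm [0.8 1.9] yaw -0.01
at [0.5572 0.0762 0.0685] [ 1.800e+02  1.000e-01 -1.799e+02] shift cm [ 0.12 -1.62  0.15] turn rad -0.007
```

```bash
python3 -m creep '[[[-1,0,-0.6,0,0],[-1,0,-1,0,0],[-1,0,-1.2,0,0],[-1,0,-1.35,0,0],[-1,0,-1.45,0,0],[-1,0,-1.52,0,0],[-1,0,-1.57,0,0],[-1,0,-1.57,0,0]]]'
python3 - <<'E'
from h import *
O=look(1); go(.556,.060,.067,-179.5)
E
```

```text
time: 25.15
ee_pos: [0.5561, 0.0612, 0.0672]
orientation: [180.0, -0.0, -179.9]
ft_force: [-0.1, -0.5, 0.1]
width: 0.0003
grip_force: 0.0
scene [ 0.5548 -0.042 ] 0.56 len 0.1241 [3]
top fail 0 ports []
block-mark in stage mm [0.8 1.9] yaw 0.01
at [0.5561 0.0613 0.0672] [ 180.    -0.  -179.9] shift cm [ 0.01 -0.13  0.02] turn rad -0.006
```

```bash
python3 -m creep '[[[-1,0,-0.06,0,0],[-1,0,-0.12,0,0],[-1,0,-0.17,0,0],[-1,0,-0.2,0,0],[-1,0,-0.2,0,0]]]'
python3 - <<'E'
from h import *
O=look(1); go(.556,.060,.067,-179.5)
E
```

```text
time: 25.75
ee_pos: [0.5562, 0.0595, 0.0673]
orientation: [180.0, 0.0, -179.9]
ft_force: [-0.3, 2.2, -1.0]
width: -0.0002
grip_force: 1.2
scene [ 0.5547 -0.0437] 0.36 len 0.124 [3]
top fail 0 ports []
block-mark in stage mm [0.7 0.2] yaw -0.19
at [0.5562 0.0593 0.0673] [ 180.     0.  -179.9] shift cm [0.02 0.07 0.03] turn rad -0.006
```

```bash
python3 -m creep '[[[-1,0,1,0,0],[-1,0,1,-5,0],[-1,0,1,-10,0],[-1,0,1,-15,0],[-1,0,1,-20,0],[-1,0,1,-25,0],[-1,0,1,-29,0],[-1,1,6,-29,0.1],[-1,2,11,-29,0.2],[-1,3,16,-29,0.3],[-1,3.5,21,-29,0.4],[-1,3.5,22.6,-29,0.4]]]'
python3 - <<'E'
from h import *
go(.521,.285,.36,157); look(1)
E
```

```text
time: 27.05
ee_pos: [0.5174, 0.2916, 0.3574]
orientation: [179.9, -0.2, 157.5]
ft_force: [0.4, 0.2, 0.5]
width: -0.0
grip_force: 0.0
at [0.5174 0.2916 0.3574] [179.9  -0.2 157.5] shift cm [-0.58 -0.48 -0.27] turn rad 0.009
scene [ 0.5547 -0.0441] 0.37 len 0.1241 [3]
top [ 0.555  -0.0444] 0.51 len 0.1241 [3]
block-mark in stage mm [ 0.8 -0.3] yaw -0.11
```

```bash
python3 -m creep '[[[-1,-0.3,-0.1,0,0],[-1,-0.3,-0.1,5,0],[-1,-0.3,-0.1,10,0],[-1,-0.3,-0.1,13.5,0],[-1,-0.3,-0.1,13.5,0],[-1,-0.3,-0.1,13.5,0]]]'
python3 - <<'E'
from h import *
go(.5214,.285,.222,157.4)
p=optics.snapshot("scene"); cv2.imwrite("pics/s2.png",p["image"][60:260,230:430,::-1].repeat(3,0).repeat(3,1))
E
```

```text
time: 27.75
ee_pos: [0.5241, 0.2813, 0.223]
orientation: [-180.0, 0.0, 157.1]
ft_force: [1.1, -0.1, 1.2]
width: -0.0
grip_force: 0.0
at [0.5241 0.2813 0.223 ] [-180.     0.   157.1] shift cm [0.39 0.23 0.1 ] turn rad -0.006
```

View pics/s2.png

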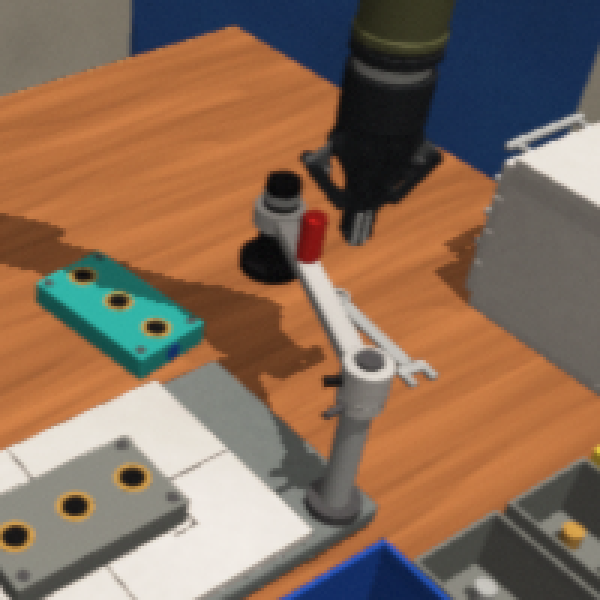

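Fingers (about (358,225) in the crop) stand behind the red grip (313,235), at grip height. Now I swing it.

```bash
python3 -m creep '[[[-1,0.4,-0.8,0,0],[-1,0.4,-1.6,0,0],[-1,0.5,-2.4,0,-0.05],[-1,0.6,-3.3,0,-0.1],[-1,0.6,-4.1,0,-0.16],[-1,0.6,-5,0,-0.21],[-1,0.5,-5.8,0,-0.26],[-1,0.4,-6.7,0,-0.31],[-1,0.3,-7.5,0,-0.37],[-1,0.1,-8.3,0,-0.42],[-1,-0.2,-9.1,0,-0.47],[-1,-0.4,-10,0,-0.52]]]'
cat >> h.py <<'E'
def arm():
    from rig import monitor
    p=optics.snapshot("scene"); w=world(p); hs=cv2.cvtColor(p["image"],cv2.COLOR_RGB2HSV)
    m=((hs[...,0]<6)|(hs[...,0]>174))&(hs[...,1]>150)&(abs(w[...,2]-.23)<.035)&(w[...,1]<.3)&(w[...,1]>0)
    a=np.radians(SY); P=MARK+[.1*np.cos(a)-.225*np.sin(a),.1*np.sin(a)+.225*np.cos(a)]
    if m.sum()>15:
        q=np.median(w[m],0); d=q[:2]+[-.008,.004]-P; f=np.degrees(np.arctan2(d[1],d[0]))%360; print("grip n",m.sum(),q.round(3),"r",np.hypot(*d).round(3),"phi",f.round(1),"angle",np.radians(f-246.6+96.03).round(3))
    s=monitor.state(); e=s["ee_pos"][:2]-P; print("tcp r",np.hypot(*e).round(4),"phi",(np.degrees(np.arctan2(e[1],e[0]))%360).round(2),"yaw",s["orientation"][2],"z",s["ee_pos"][2],"F",np.round(s["ft_force"],1))
    return P
E
python3 - <<'E'
from h import *
arm()
E
```

```text
time: 29.0
ee_pos: [0.4883, 0.1897, 0.2237]
orientation: [179.9, 0.2, -172.8]
ft_force: [1.1, 2.9, -0.5]
width: -0.0002
grip_force: 1.0
grip n 140 [0.499 0.159 0.239] r 0.162 phi 186.9 angle 0.634
tcp r 0.1637 phi 178.24 yaw -172.8712073703451 z 0.22350070149244328 F [-0.4 -1.7 -0.5]
```

```bash
python3 -m creep '[[[-1,0.1,-0.8,0,-0.05],[-1,0.2,-1.7,0,-0.1],[-1,0.2,-2.5,0,-0.16],[-1,0.2,-3.4,0,-0.21],[-1,0.1,-4.2,0,-0.26],[-1,0,-5.1,0,-0.31],[-1,-0.1,-5.9,0,-0.37],[-1,-0.3,-6.7,0,-0.42],[-1,-0.6,-7.5,0,-0.47],[-1,-0.8,-8.3,0,-0.52]]]'
python3 - <<'E'
from h import *
arm()
E
```

```text
time: 30.05
ee_pos: [0.5059, 0.1079, 0.2232]
orientation: [-180.0, 0.1, -143.1]
ft_force: [-0.1, 2.6, -0.1]
width: -0.0
grip_force: 0.9
grip n 141 [0.529 0.082 0.239] r 0.162 phi 216.1 angle 1.144
tcp r 0.1639 phi 207.68 yaw -143.15126043453873 z 0.22305626339170773 F [ 1.1 -1.2  0.2]
```

```bash
python3 -m creep '[[[-1,0.1,-0.8,0,-0.05],[-1,0.2,-1.7,0,-0.1],[-1,0.2,-2.5,0,-0.16],[-1,0.2,-3.4,0,-0.21],[-1,0.1,-4.2,0,-0.26],[-1,0,-5.1,0,-0.31],[-1,-0.1,-5.9,0,-0.37],[-1,-0.3,-6.7,0,-0.42],[-1,-0.4,-7.1,0,-0.44],[-1,-0.4,-7.1,0,-0.44]]]'
python3 - <<'E'
from h import *
arm(); look(1)
E
```

```text
time: 31.1
ee_pos: [0.5521, 0.0527, 0.2226]
orientation: [-179.9, -0.0, -118.1]
ft_force: [-0.6, 0.4, 0.6]
width: 0.0003
grip_force: 0.0
grip n 158 [0.583 0.035 0.238] r 0.162 phi 241.6 angle 1.589
tcp r 0.1632 phi 232.21 yaw -118.10796930907527 z 0.2225160273957031 F [-0.1 -0.   0.7]
scene [ 0.5546 -0.044 ] 0.43 len 0.1242 [3]
top fail 1 ports [[0.5537, 0.0179]]
block-mark in stage mm [ 0.6 -0.1] yaw -0.12
```

```bash
python3 -m creep '[[[-1,0,-0.3,0,-0.02],[-1,0.1,-0.6,0,-0.04],[-1,0.1,-0.9,0,-0.06],[-1,0.1,-1.1,0,-0.07],[-1,0.1,-1.3,0,-0.08],[-1,0.1,-1.4,0,-0.09],[-1,0.1,-1.4,0,-0.09]]]'
python3 - <<'E'
from h import *
arm()
E
```

```text
time: 31.95
ee_pos: [0.5634, 0.0457, 0.2222]
orientation: [180.0, -0.0, -112.8]
ft_force: [-3.0, -0.3, 1.3]
width: 0.0
grip_force: 1.0
grip n 160 [0.594 0.03  0.239] r 0.162 phi 246.0 angle 1.666
tcp r 0.1625 phi 237.04 yaw -112.84245661117747 z 0.22212646745296621 F [-1.4 -0.2  1.2]
```

Near the stop. I'll creep on until the force rises.

```bash
for i in 1; do python3 -m creep '[[[-1,0,-0.05,0,0],[-1,0,-0.1,0,-0.005],[-1,0,-0.15,0,-0.01],[-1,0,-0.2,0,-0.01],[-1,0,-0.2,0,-0.01]]]'; done
python3 - <<'E'
from h import *
arm()
E
```

```text
time: 32.5
ee_pos: [0.5634, 0.0455, 0.2222]
orientation: [179.8, -0.1, -112.2]
ft_force: [-7.2, 0.6, 3.9]
width: 0.0001
grip_force: 3.7
grip n 159 [0.594 0.03  0.239] r 0.162 phi 246.1 angle 1.667
tcp r 0.1627 phi 237.09 yaw -112.20370418776969 z 0.22212112036816534 F [-7.7  1.   3.6]
```

The force rose to 8 N with no motion, so the arm is at its stop. Retreat and check.

```bash
python3 -m creep '[[[-1,0,0.5,0,0],[-1,0,1.5,0,0],[-1,0,2,0,0],[-1,0,2,-5,0],[-1,0,2,-10,0],[-1,0,2,-14,0],[-1,0,7,-14,0],[-1,0,12,-14,0],[-1,0,16,-14,0],[-1,0,16,-14,0],[-1,0,16,-14,0],[-1,0,16,-14,0]]]'
python3 - <<'E'
from h import *
arm(); look(1)
from rig import recognise
p=optics.snapshot("scene"); cv2.imwrite("pics/s3.png",p["image"][:,:,::-1])
E
```

```text
time: 33.75
ee_pos: [0.4185, 0.1053, 0.3624]
orientation: [-179.9, 0.0, -112.3]
ft_force: [0.3, -0.9, -0.8]
width: 0.0001
grip_force: 0.0
grip n 158 [0.594 0.03  0.239] r 0.162 phi 246.1 angle 1.667
tcp r 0.2456 phi 198.22 yaw -112.36746483880762 z 0.3622323162729316 F [-0.2  0.2  0.1]
scene [ 0.5546 -0.0442] 0.45 len 0.1239 [3]
top fail 1 ports [[0.5554, -0.1064]]
block-mark in stage mm [ 0.6 -0.3] yaw -0.1
```

View pics/s3.png

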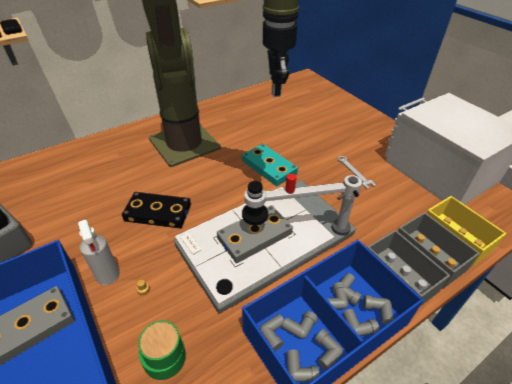

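The lens (255,215) stands over the centred block (255,237). The cap, slide, bottle, tape, wrench and fitting are where they were, and the robot is clear.

```bash
python3 -c "
from rig import job; print(job.hand_in())"
```

```text
the job is handed in; nothing more can be done
None
```

The job is handed in: the block measures within about 1 mm and 0.2° of the cross lines, the camera arm is against its stop over it, and everything else looks unmoved, at about 34 s of the 72 s allowed.

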